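# Line up the blue-tube sensor unit on the docking rail

## Task

Push the black sensor unit with the blue tube along the bench until its long back side is flush against the aluminium rail and its end touches the yellow stop block in the middle of the rail. Only slide it gently with the fingers, do not lift or tip it; leave the grey-tube unit and everything else where it is, and finish with the robot clear.

Things in the scene. Friction and masses are not known exactly. Their poses are not given: they have to be found in the camera images.
- blue_unit: loose black box, 60 mm (its x) by 130 mm (its y, the long way) by 40 mm high, 0.35 to 0.7 kg, with a blue tube lying lengthwise on top (top at 62 mm). Origin: centre of the underside, z up. At the start its +x side (its back) faces the rail within 0.3 rad. The one to push; it slides at about 2 to 8 N.
- grey_unit: loose black box, 60 mm (its x) by 130 mm (its y, the long way) by 40 mm high, 0.35 to 0.7 kg, with a grey tube lying lengthwise on top (top at 62 mm). Origin: centre of the underside, z up. At the start its +x side (its back) faces the rail within 0.3 rad. On the other side of the stop block from the blue one; leave alone.
- dock: aluminium rail fixed to the table, 560 mm long (y), 40 mm high, with a yellow stop block in its middle (y -15 to 15 mm, x -50 to 0 mm, 40 mm high). Origin: mid-length, at table height, on the face towards the robot (plane x = 0); x points away from the robot into the rail, y along it, z up. A unit in place has its centre at x -30, y +80 or -80 mm, its y axis parallel to the rail.
- coupling: loose brass hose coupling, 26 mm diameter, 30 mm high, upright, standing in front of the stop block; origin at the centre of its underside; leave alone
- screwdriver: loose screwdriver, 180 mm long, lying on the left of the table; leave alone
- jar: loose amber glass jar, 60 mm diameter, 85 mm high, on the right of the table; origin at the centre of its underside; leave alone
- vial: loose small clear bottle with orange cap, 28 mm diameter, 60 mm high, near the robot; origin at the centre of its underside; leave alone
- mouse: loose black computer mouse, 105 x 60 x 30 mm, near the robot on the left; origin at the centre of its underside; leave alone
Not all that is in view belongs to the job. What is shaped like the blue_unit but green or red is not meant.

How it is judged (in metres and radians):
At the end, for the whole second after the job is handed in: The blue-tube unit stands flat on the table and still, its back within 4 mm of the rail and parallel to it within 0.045 rad, its end within 5 mm of the stop block (either side of the block counts); every other loose thing is within 25 mm of where it began (x of blue_unit in the frame of dock above -0.034 m and angle between the y axis of blue_unit and the y axis of dock, either way round below 0.045 rad and (y of blue_unit in the frame of dock between 0.076 and 0.085 m or y of blue_unit in the frame of dock between -0.085 and -0.076 m) and angle between blue_unit's own z axis and vertical below 0.04 rad and height (world z) of blue_unit below 0.005 m and linear speed of blue_unit below 0.01 m/s and distance of each of grey_unit, coupling, screwdriver, jar, vial, mouse from where it was at the start of the episode below 0.025 m); the robot touches nothing.
It fails at once if the blue-tube unit is lifted off the table (height (world z) of blue_unit above 0.012 m).
It fails at once if the blue-tube unit is tipped (angle between blue_unit's own z axis and vertical above 0.25 rad).
It fails at once if the blue-tube unit is knocked along faster than 0.5 m/s (linear speed of blue_unit above 0.5 m/s).
It fails at once if another loose thing is disturbed (moved more than 30 mm) (distance of any of grey_unit, coupling, screwdriver, jar, vial, mouse from where it was at the start of the episode above 0.03 m).
It fails at once if another loose thing is lifted (height (world z) of any of grey_unit, coupling, screwdriver, jar, vial, mouse above 0.03 m).
It also fails if it takes over 35 s, if anything falls off the work surface, if the arm or the gripper's body presses on something with over 40 N, if the wrist force passes 120 N, or if a joint passes its speed limit or range.

## Robot

A 7-joint arm with a two-finger parallel gripper is mounted at the origin on the work surface. World frame = base frame: x ahead of the robot, y to its left, z up, the work surface at z = 0. Lengths are in mm, angles in rad, forces in N, time in s.
With the tool pointing down it reaches from about 400 to 875 mm from the base axis. Payload 4.4 kg.
Tool frame: the origin (TCP) lies between the finger pads; the fingertips stand 22 mm ahead of it and the grasp point (between the pads) lies 3 mm ahead of it; z points along the fingers, y is the line along which they close (so a half turn about z gives the same grasp; the last joint's range is limited). The gripper opens to 85 mm and grips with 20 to 120 N. Pads are 22 mm wide; open, the fingers measure 114 mm over their backs; the gripper's body (76 mm by 85 mm) begins 54 mm behind the grasp point. The pads swing forward as they close: fully open they stand 13 mm farther back than shut.
Start: joints at [1.241, 0.628, 0.038, 1.517, -0.027, 0.996, -0.02], TCP at [169.515, -627.521, 253.313] pointing down, gripper open.
Joint ranges: [-3.06, 3.06], [-0.37, 2.12], [-1.25, 1.32], [0.18, 2.47], [-1.1, 4.24], [0.23, 1.98], [-2.94, 2.94]. Speed limits (rad/s): [2.57, 2.57, 3.14, 3.14, 3.14, 3.14, 3.14].

## Interface

Orientations are given as [roll, pitch, yaw] about the fixed x, y, z axes, in that order (R = Rz(yaw) Ry(pitch) Rx(roll)).
In Python, from cell import ctrl gives the robot as it stands.
- The arm moves only by the tool step_arm, never from a script. Its argument "plan" is a list of rows, each an object of numbers: "dx", "dy", "dz": the shift along the tool's x, y, z scaled (see below); "ax", "ay", "az": the turn, a rotation vector about the tool's x, y, z scaled (see below); "gripper": the opening, from 0 (shut) to 1 (fully open). A call has 1 to 20 rows; each row shifts and turns the commanded pose from where the row before left it, along the tool's axes as they then stand; what a row does not reach is not made up. The controller multiplies each number of a shift by 0.3 m and each number of a turn by 90 degrees. A row lasts 1/8 s, in which the tool goes at most 62.5 mm and 10.7 degrees, less where a joint would pass 70% of its speed; a pose out of reach is approached as far as the arm can. A call with a number of a shift or a turn outside -1 to 1 is refused whole. A call with a gripper value outside its range is refused whole. The fingers move at their own pace and stop on an object; the grip force is fixed at half the most. Time passes only in rows, so rows that do not move let the fingers close. It gives the time, the measured TCP pose, the force, the opening and the grip force at its end, in the units of the state.
- ctrl.read_state(): the state, without advancing time (a new reading comes with each control period).
- ctrl.get_image(name): name is "scene" or "top"; returns a dict with "color" (400x640x3 uint8, red, green, blue), "range_z" (400x640 float32, mm along the optical axis (not along the pixel's ray), 0 where there is no reading), "fx", "fy", "cx", "cy" (pixels), "k1" (the pictures are not rectified: a ray, as slopes to the right and down, at radius r is drawn at 1 + k1 r^2 times it, then the intrinsics apply), "T" (4x4, takes a point from camera to world coordinates). Camera axes: x right, y down, z forward; pixel columns grow to the right and rows downward; lengths in mm; the calibration is good to about 2 mm. A picture is of the moment at which its call begins.
- ctrl.finish_job(): hands the job in; it is judged then, once.
The state is a dict: "clock": time; "qpos": joint angles; "qd": joint speeds; "tau": joint torques, N m; "eef_pos": TCP position; "tool_rot": TCP orientation; "force": force on the tool from outside, world axes, zero at the start; "torque": the same for the moment, N m; "width": finger opening in mm; "gripper_force": force on a finger pad.
Only numpy, scipy, OpenCV 4.12 (cv2) and the standard library are available. Lean on these libraries where they do the work, as an engineer would, in place of code of your own. Each camera call takes 0.05 s, during which the arm holds its last target. There are 200 camera calls.

## Working session

There is one attempt and no reset: what is moved stays moved. The work goes in short steps, Python scripts to look and compute and a tool call to move; the robot and the scene stay as the last step left them, time stands still between calls to the robot, and variables do not carry over. Pictures are saved under pics/ and viewed, at most 10 in all, crops included, and the job is handed in when it is done.

Besides the shell and the picture viewer there is one more tool, called after "Call:" as name(argument=value, ...), one argument or row to a line, values as JSON. step_arm: Moves the arm, as the interface text tells. Shifts and turns lie within -1 to 1; 1 stands for 0.3 m of shift or 90 degrees of turn. Its arguments: {"type":"object","properties":{"plan":{"type":"array"}},"required":["plan"]}

```bash
mkdir -p pics; cat > h.py <<'E'
import numpy as np, cv2
from cell import ctrl
def grab(n):
    return ctrl.get_image(n)
def save(im,f,crop=None,s=1):
    c=im["color"][:,:,::-1]
    if crop: c=c[crop[1]:crop[3],crop[0]:crop[2]]
    cv2.imwrite("pics/"+f,cv2.resize(c,None,fx=s,fy=s,interpolation=cv2.INTER_CUBIC))
def ray(im,u,v):
    K=np.array([[im["fx"],0,im["cx"]],[0,im["fy"],im["cy"]],[0,0,1.]])
    p=cv2.undistortPoints(np.array([[[u,v]]],float),K,np.array([im["k1"],0,0,0.]))[0,0]
    T=np.array(im["T"]);return T[:3,3],T[:3,:3]@np.array([p[0],p[1],1])
def at(im,u,v,z):   # intersect pixel ray with height z
    o,d=ray(im,u,v);return (o+d*(z-o[2])/d[2]).round(1)
E
python3 - <<'E'
from h import *
for n in("top","scene"):
    im=grab(n);save(im,n+"0.png",s=1.25);print(n,im["fx"],im["k1"],np.array(im["T"]).round(2).tolist())
s=ctrl.read_state();print(s["eef_pos"],s["tool_rot"],s["width"],s["clock"])
E
```

```text
top 427.125785118645 -0.0047653165013752915 [[-0.01, -0.98, 0.18, 247.53], [-1.0, 0.01, 0.01, 26.95], [-0.01, -0.18, -0.98, 1233.86], [0.0, 0.0, 0.0, 1.0]]
scene 362.71851592629406 0.028336789798029106 [[-0.21, 0.8, -0.56, 1241.27], [0.98, 0.18, -0.11, 192.72], [0.01, -0.57, -0.82, 1107.35], [0.0, 0.0, 0.0, 1.0]]
[ 169.39836717 -627.0102318   252.48437838] [-3.13989112e+00  7.79579815e-06  2.63803563e-01] 85.1545132381383 0.1
```

View pics/top0.png

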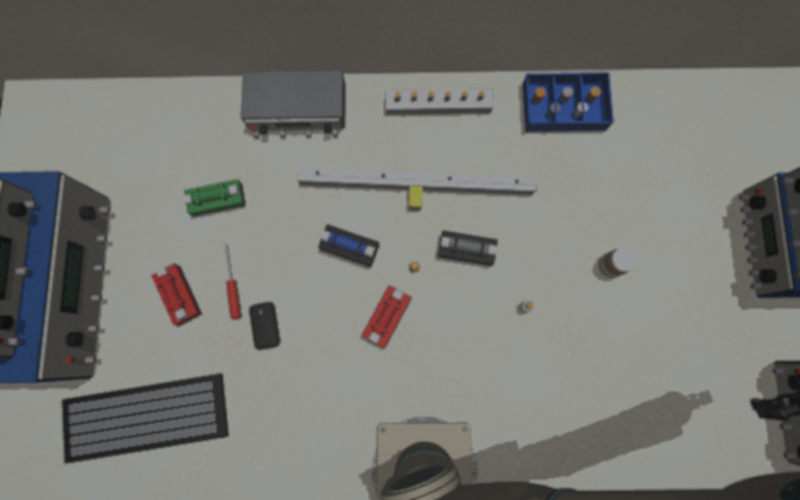

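View pics/scene0.png

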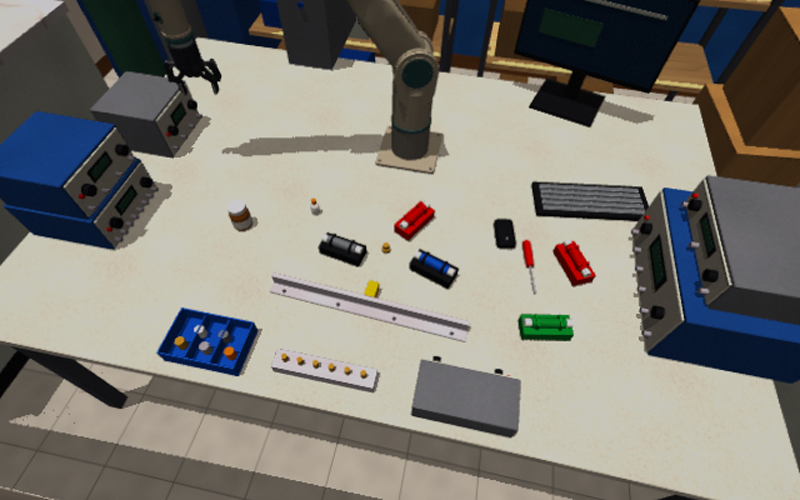

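Top picture (800 px): lookalikes are blue (349,246), grey (467,248), green (214,197), red (386,317) and red (175,295). I choose the black body with the blue tube at (349,246). The rail runs from (299,180) to (536,187), the stop is at (415,197) and the coupling at (414,267).

```bash
python3 - <<'E'
from h import *
im=grab("top");save(im,"crop1.png",(235,125,435,275),4)
E
```

```text
(no output)
```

View pics/crop1.png

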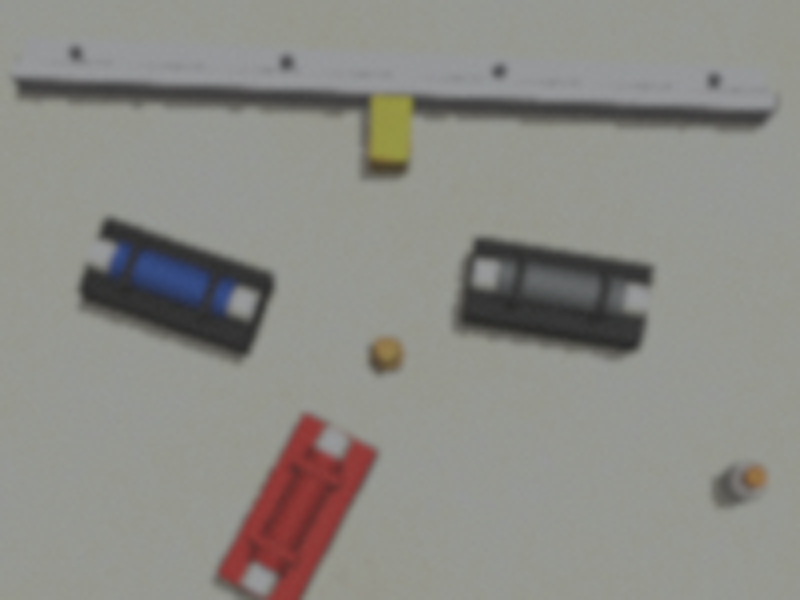

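The crop confirms the choice: black body, blue tube, back corners at (105,220) and (273,274). The rail's top front edge runs (15,78) to (775,106), and the stop spans x 370–412.

```bash
cat >> h.py <<'E'
def cloud(im):
    K=np.array([[im["fx"],0,im["cx"]],[0,im["fy"],im["cy"]],[0,0,1.]])
    v,u=np.mgrid[0:400,0:640]
    p=cv2.undistortPoints(np.stack([u,v],-1).reshape(-1,1,2).astype(float),K,np.array([im["k1"],0,0,0.])).reshape(400,640,2)
    z=im["range_z"];P=np.dstack([p[...,0]*z,p[...,1]*z,z]);T=np.array(im["T"])
    return P@T[:3,:3].T+T[:3,3]
def box(im,crop,lo=28,hi=70):  # min-area rectangle of the points above the table in a crop
    a,b,c,d=crop;P=cloud(im)[b:d,a:c].reshape(-1,3);m=(P[:,2]>lo)&(P[:,2]<hi)
    r=cv2.minAreaRect(P[m][:,:2].astype(np.float32));return m.sum(),P[m][:,:2].mean(0).round(1),[np.round(q,1) for q in r[:2]],round(r[2],2),cv2.boxPoints(r).round(0).tolist()
E
python3 - <<'E'
from h import *
im=grab("top");o=(235,125)
P=cloud(im);print("table z",np.median(P[220:240,250:280,2]))
for n,c in dict(blue=(250,175,308,218),grey=(345,180,402,216),stop=(323,151,342,170)).items(): print(n,box(im,c))
print("rail",box(im,(232,130,435,155)))
px=lambda u,v,z:at(im,235+(u+.5)/4-.5,125+(v+.5)/4-.5,z)
for n,u,v,z in[("railL",15,78,40),("railR",775,106,40),("stopL",370,130,40),("stopR",412,130,40),("stopfront",390,160,40),
 ("bBL",105,220,40),("bBR",273,274,40),("bFRbot",247,355,0),("bFLbot",82,303,0),("coup",387,349,30),("greyBL",478,238,40),("redtop",305,414,40),("redR",377,450,40)]: print(n,px(u,v,z))
E
```

```text
table z 0.30893481771340703
blue (np.int64(953), array([497.8, 164.6]), [array([500.6, 166.3]), array([130.7,  61. ])], 70.15, [[450.0, 115.0], [507.0, 95.0], [552.0, 217.0], [494.0, 238.0]])
grey (np.int64(961), array([ 488. , -106.6]), [array([ 491.4, -107.8]), array([130.3,  61.7])], 79.7, [[449.0, -166.0], [510.0, -177.0], [533.0, -49.0], [473.0, -38.0]])
stop (np.int64(155), array([607.9,  10.1]), [array([609.3,  10.7]), array([29.1, 42.3])], 88.92, [[588.0, -3.0], [630.0, -4.0], [631.0, 25.0], [588.0, 26.0]])
rail (np.int64(1120), array([643.3,   6.6]), [array([636.5,   9.1]), array([556.2,  34.1])], 86.53, [[603.0, -267.0], [637.0, -270.0], [670.0, 286.0], [636.0, 288.0]])
railL [654.5 284.4  40. ]
railR [ 624.5 -269.2   40. ]
stopL [610.9  24.9  40. ]
stopR [610.4  -5.5  40. ]
stopfront [588.1  10.8  40. ]
bBL [546.5 216.7  40. ]
bBR [505.   95.7  40. ]
bFRbot [453.2 117.3   0. ]
bFLbot [493.8 239.1   0. ]
coup [451.2  15.   30. ]
greyBL [529.3 -51.4  40. ]
redtop [403.9  73.5  40. ]
redR [377.8  23.2  40. ]
```

```bash
cat >> h.py <<'E'
from scipy.spatial.transform import Rotation as Ro
def go(x,y,z,yaw,rows,s=None):  # per-row numbers to reach a tool-down pose (turn done first in separate line)
    s=s or ctrl.read_state();R=Ro.from_euler("xyz",s["tool_rot"]);T=Ro.from_euler("xyz",[np.pi,0,yaw])
    d=np.array([x,y,z])-s["eef_pos"];rv=(R.inv()*T).as_rotvec()
    print("pos",np.round(s["eef_pos"],1),"rot",np.round(s["tool_rot"],3),"F",np.round(s["force"],1),"t",round(s["clock"],2))
    print(" turn total",(rv/(np.pi/2)).round(3),"| shift/row now-axes",(R.inv().apply(d)/300/rows).round(4),"| after-turn axes",(T.inv().apply(d)/300/rows).round(4))
E
```

Call:
step_arm(
  plan=[
    {"dx": 0.116, "dy": -0.077, "gripper": 1},
    {"dx": 0.116, "dy": -0.077, "gripper": 1},
    {"dx": 0.116, "dy": -0.077, "gripper": 1},
    {"dx": 0.116, "dy": -0.077, "gripper": 1},
    {"dx": 0.116, "dy": -0.077, "gripper": 1},
    {"dx": 0.116, "dy": -0.077, "gripper": 1},
    {"dx": 0.116, "dy": -0.077, "gripper": 1},
    {"dx": 0.116, "dy": -0.077, "gripper": 1},
    {"dx": 0.116, "dy": -0.077, "gripper": 1},
    {"dx": 0.116, "dy": -0.077, "gripper": 1},
    {"dx": 0.116, "dy": -0.077, "gripper": 1},
    {"dx": 0.116, "dy": -0.077, "gripper": 1},
    {"az": 0.1, "gripper": 1},
    {"az": 0.1, "gripper": 1},
    {"az": 0.1, "gripper": 1},
    {"az": 0.093, "gripper": 1},
    {"gripper": 1},
  ],
)

```text
invalid input
```

```bash
python3 -c "
from h import *
go(443,187,200,-0.353,10)"
```

```text
pos [ 169.4 -627.2  252.7] rot [-3.14   0.     0.264] F [ 0.  -0.3 -0.1] t 0.2
 turn total [-0.001  0.     0.393] | shift/row now-axes [ 0.1588 -0.2382  0.0179] | after-turn axes [-0.0083 -0.2862  0.0176]
```

Call:
step_arm(
  plan=[
    {"dx": 0.116, "dy": -0.077, "dz": 0, "ax": 0, "ay": 0, "az": 0, "gripper": 1},
    {"dx": 0.116, "dy": -0.077, "dz": 0, "ax": 0, "ay": 0, "az": 0, "gripper": 1},
    {"dx": 0.116, "dy": -0.077, "dz": 0, "ax": 0, "ay": 0, "az": 0, "gripper": 1},
    {"dx": 0.116, "dy": -0.077, "dz": 0, "ax": 0, "ay": 0, "az": 0, "gripper": 1},
    {"dx": 0.116, "dy": -0.077, "dz": 0, "ax": 0, "ay": 0, "az": 0, "gripper": 1},
    {"dx": 0.116, "dy": -0.077, "dz": 0, "ax": 0, "ay": 0, "az": 0, "gripper": 1},
    {"dx": 0.116, "dy": -0.077, "dz": 0, "ax": 0, "ay": 0, "az": 0, "gripper": 1},
    {"dx": 0.116, "dy": -0.077, "dz": 0, "ax": 0, "ay": 0, "az": 0, "gripper": 1},
    {"dx": 0.116, "dy": -0.077, "dz": 0, "ax": 0, "ay": 0, "az": 0, "gripper": 1},
    {"dx": 0.116, "dy": -0.077, "dz": 0, "ax": 0, "ay": 0, "az": 0, "gripper": 1},
    {"dx": 0.116, "dy": -0.077, "dz": 0, "ax": 0, "ay": 0, "az": 0, "gripper": 1},
    {"dx": 0.116, "dy": -0.077, "dz": 0, "ax": 0, "ay": 0, "az": 0, "gripper": 1},
    {"dx": 0, "dy": 0, "dz": 0, "ax": 0, "ay": 0, "az": 0.1, "gripper": 1},
    {"dx": 0, "dy": 0, "dz": 0, "ax": 0, "ay": 0, "az": 0.1, "gripper": 1},
    {"dx": 0, "dy": 0, "dz": 0, "ax": 0, "ay": 0, "az": 0.1, "gripper": 1},
    {"dx": 0, "dy": 0, "dz": 0, "ax": 0, "ay": 0, "az": 0.093, "gripper": 1},
    {"dx": 0, "dy": 0, "dz": 0, "ax": 0, "ay": 0, "az": 0, "gripper": 1},
  ],
)

```text
clock: 2.33
eef_pos: [500.4, -250.8, 253.2]
tool_rot: [3.141, 0.0, -0.352]
force: [0.2, 0.9, 0.6]
width: 85.7
gripper_force: 0.0
```

```bash
python3 -c "
from h import *
go(443,187,150,-0.353,11)"
```

```text
pos [ 500.4 -250.8  253.2] rot [ 3.141  0.    -0.352] F [0.2 0.9 0.6] t 2.33
 turn total [0.    0.    0.001] | shift/row now-axes [-0.062  -0.1186  0.0313] | after-turn axes [-0.0622 -0.1185  0.0313]
```

Call:
step_arm(
  plan=[
    {"dx": -0.062, "dy": -0.1186, "dz": 0.0313, "ax": 0, "ay": 0, "az": 0, "gripper": 1},
    {"dx": -0.062, "dy": -0.1186, "dz": 0.0313, "ax": 0, "ay": 0, "az": 0, "gripper": 1},
    {"dx": -0.062, "dy": -0.1186, "dz": 0.0313, "ax": 0, "ay": 0, "az": 0, "gripper": 1},
    {"dx": -0.062, "dy": -0.1186, "dz": 0.0313, "ax": 0, "ay": 0, "az": 0, "gripper": 1},
    {"dx": -0.062, "dy": -0.1186, "dz": 0.0313, "ax": 0, "ay": 0, "az": 0, "gripper": 1},
    {"dx": -0.062, "dy": -0.1186, "dz": 0.0313, "ax": 0, "ay": 0, "az": 0, "gripper": 1},
    {"dx": -0.062, "dy": -0.1186, "dz": 0.0313, "ax": 0, "ay": 0, "az": 0, "gripper": 1},
    {"dx": -0.062, "dy": -0.1186, "dz": 0.0313, "ax": 0, "ay": 0, "az": 0, "gripper": 1},
    {"dx": -0.062, "dy": -0.1186, "dz": 0.0313, "ax": 0, "ay": 0, "az": 0, "gripper": 1},
    {"dx": -0.062, "dy": -0.1186, "dz": 0.0313, "ax": 0, "ay": 0, "az": 0, "gripper": 1},
    {"dx": -0.062, "dy": -0.1186, "dz": 0.0313, "ax": 0, "ay": 0, "az": 0, "gripper": 1},
    {"dx": 0, "dy": 0, "dz": 0, "ax": 0, "ay": 0, "az": 0, "gripper": 1},
  ],
)

```text
clock: 3.82
eef_pos: [442.9, 190.7, 149.3]
tool_rot: [-3.141, 0.002, -0.344]
force: [0.0, -0.2, 0.1]
width: 85.5
gripper_force: 0.0
```

```bash
python3 -c "
from h import *
go(443,187,26,-0.353,6)
im=grab('scene');save(im,'s1.png',(270,100,470,250),4)"
```

```text
pos [442.9 190.7 149.3] rot [-3.141e+00  2.000e-03 -3.440e-01] F [ 0.  -0.2  0.1] t 3.83
 turn total [-0.001  0.001  0.006] | shift/row now-axes [0.0008 0.002  0.0685] | after-turn axes [0.0007 0.0019 0.0685]
```

View pics/s1.png

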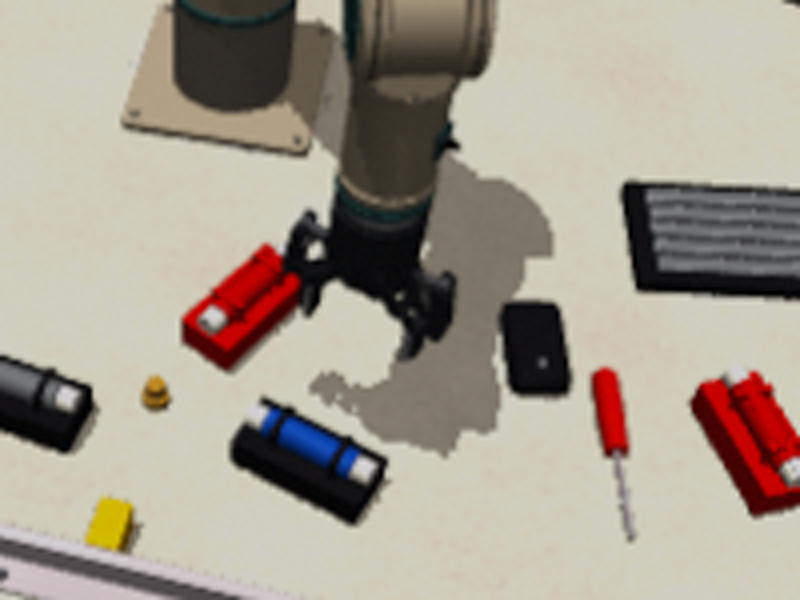

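The gripper is open behind the blue unit's front, which is at (310,455) in this crop. The red decoy at (240,305) and the mouse at (535,350) are clear of the descent. Descending.

Call:
step_arm(
  plan=[
    {"dx": 0, "dy": 0.006, "dz": 0.0685, "ax": 0, "ay": 0, "az": 0.006, "gripper": 1},
    {"dx": 0, "dy": 0.0, "dz": 0.0685, "ax": 0, "ay": 0, "az": 0, "gripper": 1},
    {"dx": 0, "dy": 0.0, "dz": 0.0685, "ax": 0, "ay": 0, "az": 0, "gripper": 1},
    {"dx": 0, "dy": 0.0, "dz": 0.0685, "ax": 0, "ay": 0, "az": 0, "gripper": 1},
    {"dx": 0, "dy": 0.0, "dz": 0.0685, "ax": 0, "ay": 0, "az": 0, "gripper": 1},
    {"dx": 0, "dy": 0.0, "dz": 0.0685, "ax": 0, "ay": 0, "az": 0, "gripper": 1},
    {"dx": 0.03, "dy": 0, "dz": 0, "ax": 0, "ay": 0, "az": 0, "gripper": 1},
    {"dx": 0.02, "dy": 0, "dz": 0, "ax": 0, "ay": 0, "az": 0, "gripper": 1},
    {"dx": 0.02, "dy": 0, "dz": 0, "ax": 0, "ay": 0, "az": 0, "gripper": 1},
    {"dx": 0.02, "dy": 0, "dz": 0, "ax": 0, "ay": 0, "az": 0, "gripper": 1},
    {"dx": 0.02, "dy": 0, "dz": 0, "ax": 0, "ay": 0, "az": 0, "gripper": 1},
  ],
)

```text
clock: 5.25
eef_pos: [469.6, 175.2, 27.5]
tool_rot: [3.14, 0.01, -0.36]
force: [-9.6, 3.6, 8.1]
width: 85.3
gripper_force: 5.2
```

```bash
python3 -c "
from h import *
go(0,0,26,-0.054,10)
im=grab('top');save(im,'t2.png',(235,125,395,245),4);print(box(im,(250,165,308,218),28,70))"
```

```text
pos [469.6 175.2  27.5] rot [ 3.14  0.01 -0.36] F [-9.6  3.6  8.1] t 5.25
 turn total [-0.     0.006 -0.195] | shift/row now-axes [-0.1259  0.1098  0.0019] | after-turn axes [-0.1532  0.0668  0.0005]
(np.int64(337), array([499.5, 125.3]), [array([493. , 119.1]), array([112.4,  61. ])], 15.28, [[431.0, 134.0], [447.0, 75.0], [555.0, 104.0], [539.0, 163.0]])
```

View pics/t2.png

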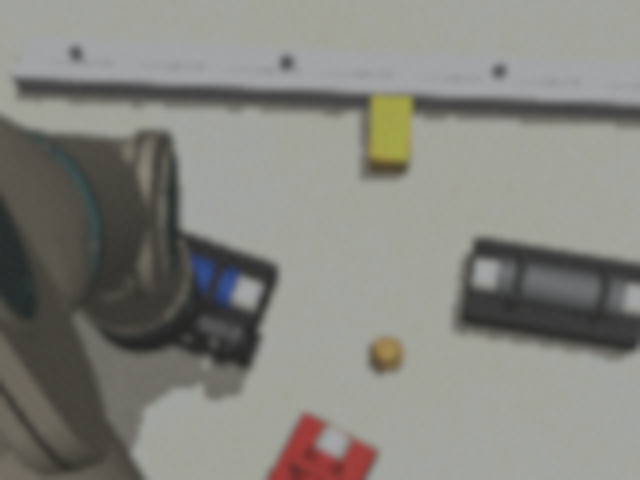

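The fingers bear on the front face; its back right corner is now at (277,267) in the crop, a few mm on. Upward force shows the tips may be grazing the table, so I raise slightly and push while turning.

Call:
step_arm(
  plan=[
    {"dx": 0, "dy": 0, "dz": -0.014, "ax": 0, "ay": 0, "az": 0, "gripper": 1},
    {"dx": 0.03, "dy": 0, "dz": 0, "ax": 0, "ay": 0, "az": -0.02, "gripper": 1},
    {"dx": 0.03, "dy": 0, "dz": 0, "ax": 0, "ay": 0, "az": -0.02, "gripper": 1},
    {"dx": 0.03, "dy": 0, "dz": 0, "ax": 0, "ay": 0, "az": -0.02, "gripper": 1},
    {"dx": 0.03, "dy": 0, "dz": 0, "ax": 0, "ay": 0, "az": -0.02, "gripper": 1},
    {"dx": 0.03, "dy": 0, "dz": 0, "ax": 0, "ay": 0, "az": -0.02, "gripper": 1},
  ],
)

```text
clock: 6.05
eef_pos: [517.9, 159.8, 30.9]
tool_rot: [3.141, 0.0, -0.204]
force: [-2.5, -0.4, -2.0]
width: 85.6
gripper_force: 1.4
```

```bash
python3 -c "
from h import *
go(0,0,30,-0.054,10)
im=grab('scene');save(im,'s2.png',(270,120,430,240),4)"
```

```text
pos [517.9 159.8  30.9] rot [ 3.141  0.    -0.204] F [-2.5 -0.4 -2. ] t 6.05
 turn total [ 0.     0.    -0.096] | shift/row now-axes [-0.1582  0.0872  0.0004] | after-turn axes [-0.1695  0.0625  0.0003]
```

View pics/s2.png

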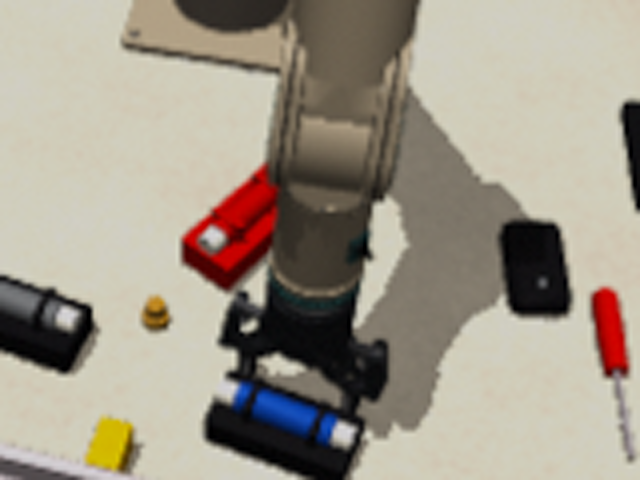

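The unit follows squarely on both fingers (crop (285,425)), and the coupling at (155,312) and stop are clear.

Call:
step_arm(
  plan=[
    {"dx": 0.033, "dy": 0, "dz": 0, "ax": 0, "ay": 0, "az": -0.0192, "gripper": 1},
    {"dx": 0.033, "dy": 0, "dz": 0, "ax": 0, "ay": 0, "az": -0.0192, "gripper": 1},
    {"dx": 0.033, "dy": 0, "dz": 0, "ax": 0, "ay": 0, "az": -0.0192, "gripper": 1},
    {"dx": 0.033, "dy": 0, "dz": 0, "ax": 0, "ay": 0, "az": -0.0192, "gripper": 1},
    {"dx": 0.025, "dy": 0, "dz": 0, "ax": 0, "ay": 0, "az": -0.0192, "gripper": 1},
    {"dx": 0.01, "dy": 0, "dz": 0, "ax": 0, "ay": 0, "az": 0, "gripper": 1},
  ],
)

```text
clock: 6.85
eef_pos: [567.4, 153.1, 31.0]
tool_rot: [3.142, -0.0, -0.055]
force: [-5.1, -0.2, 2.4]
width: 85.5
gripper_force: 2.8
```

Call:
step_arm(
  plan=[
    {"dx": 0.01, "dy": 0, "dz": 0, "ax": 0, "ay": 0, "az": 0, "gripper": 1},
    {"dx": 0.01, "dy": 0, "dz": 0, "ax": 0, "ay": 0, "az": 0, "gripper": 1},
  ],
)

```text
clock: 7.1
eef_pos: [570.3, 153.1, 31.1]
tool_rot: [3.141, 0.005, -0.055]
force: [-7.7, -0.6, 4.8]
width: 85.6
gripper_force: 4.0
```

```bash
cat >> h.py <<'E'
O=np.array([639.2,9.6]);EX=np.array([.9985,-.054]);EY=np.array([.054,.9985])
def dock(p): d=np.asarray(p)[:2]-O;return (d@EX).round(1),(d@EY).round(1)
E
python3 -c "
from h import *
go(0,0,30,-0.054,10);print(dock(ctrl.read_state()['eef_pos']))"
```

```text
pos [570.3 153.1  31.1] rot [ 3.141  0.005 -0.055] F [-7.7 -0.6  4.8] t 7.1
 turn total [ 0.     0.003 -0.   ] | shift/row now-axes [-0.187   0.0613  0.0014] | after-turn axes [-0.1871  0.0612  0.0004]
(np.float64(-76.6), np.float64(139.5))
```

Call:
step_arm(
  plan=[
    {"dx": 0.01, "dy": 0, "dz": 0, "ax": 0, "ay": 0, "az": 0, "gripper": 1},
    {"dx": 0.01, "dy": 0, "dz": 0, "ax": 0, "ay": 0, "az": 0, "gripper": 1},
    {"dx": 0, "dy": 0, "dz": 0, "ax": 0, "ay": 0, "az": 0, "gripper": 1},
  ],
)

```text
clock: 7.48
eef_pos: [577.2, 153.0, 31.0]
tool_rot: [-3.141, 0.004, -0.055]
force: [-7.1, 0.5, 3.9]
width: 85.3
gripper_force: 3.6
```

Call:
step_arm(
  plan=[
    {"dx": 0.01, "dy": 0, "dz": 0, "ax": 0, "ay": 0, "az": 0, "gripper": 1},
    {"dx": 0.01, "dy": 0, "dz": 0, "ax": 0, "ay": 0, "az": 0, "gripper": 1},
  ],
)

```text
clock: 7.72
eef_pos: [577.3, 153.0, 31.0]
tool_rot: [3.141, 0.016, -0.055]
force: [-23.0, 1.5, 20.8]
width: 85.0
gripper_force: 11.4
```

```bash
python3 -c "
from h import *
im=grab('scene');save(im,'s3.png',(290,170,430,275),5)"
```

```text
(no output)
```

View pics/s3.png

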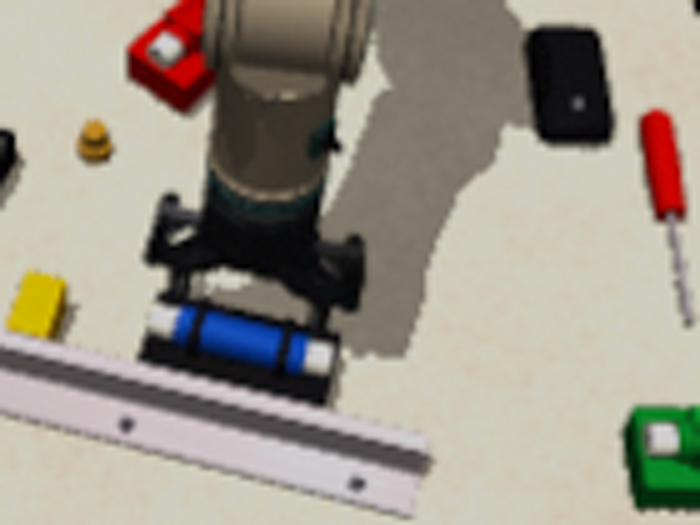

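The back is pressed against the rail and the fingers are stalled at 23 N; in the crop the unit (240,340) sits right of the stop (38,303). Now back off, rise, shut the fingers and go over the free end.

Call:
step_arm(
  plan=[
    {"dx": -0.04, "dy": 0, "dz": 0, "ax": 0, "ay": 0, "az": 0, "gripper": 1},
    {"dx": -0.08, "dy": 0, "dz": 0, "ax": 0, "ay": 0, "az": 0, "gripper": 1},
    {"dx": -0.08, "dy": 0, "dz": 0, "ax": 0, "ay": 0, "az": 0, "gripper": 1},
    {"dx": 0, "dy": 0, "dz": -0.1, "ax": 0, "ay": 0, "az": 0, "gripper": 1},
    {"dx": 0, "dy": 0, "dz": -0.12, "ax": 0, "ay": 0, "az": 0, "gripper": 1},
    {"dx": 0, "dy": 0, "dz": -0.12, "ax": 0, "ay": 0, "az": 0, "gripper": 0},
    {"dx": 0.067, "dy": -0.074, "dz": 0, "ax": 0, "ay": 0, "az": 0, "gripper": 0},
    {"dx": 0.067, "dy": -0.074, "dz": 0, "ax": 0, "ay": 0, "az": 0, "gripper": 0},
    {"dx": 0.067, "dy": -0.074, "dz": 0, "ax": 0, "ay": 0, "az": 0, "gripper": 0},
    {"dx": 0.067, "dy": -0.074, "dz": 0, "ax": 0, "ay": 0, "az": 0, "gripper": 0},
    {"dx": 0.067, "dy": -0.074, "dz": 0, "ax": 0, "ay": 0, "az": 0, "gripper": 0},
    {"dx": 0, "dy": 0, "dz": 0, "ax": 0, "ay": 0, "az": 0, "gripper": 0},
  ],
)

```text
clock: 9.28
eef_pos: [634.1, 263.6, 133.4]
tool_rot: [-3.139, -0.005, -0.053]
force: [0.5, 0.1, -0.0]
width: 0.2
gripper_force: 0.0
```

```bash
python3 -c "
from h import *
s=ctrl.read_state();print(dock(s['eef_pos']))
im=grab('top');save(im,'t4.png',(235,125,355,215),5)
im=grab('scene');P=cloud(im)[195:260,300:385].reshape(-1,3);D=np.c_[(P[:,:2]-O)@EX,(P[:,:2]-O)@EY,P[:,2]]
m=(D[:,2]>25)&(D[:,2]<65)&(D[:,0]<-6)&(D[:,1]>35)&(D[:,1]<225);q=D[m];print(m.sum(),np.percentile(q,[1,5,95,99],axis=0).round(1).tolist())
r=cv2.minAreaRect(q[:,:2].astype(np.float32));print(r)"
```

```text
(np.float64(-18.8), np.float64(253.3))
487 [[-55.8, 80.4, 34.8], [-53.8, 85.5, 36.3], [-8.3, 201.4, 62.4], [-6.5, 206.1, 64.0]]
((-31.426149368286133, 142.98707580566406), (50.501678466796875, 128.7783966064453), 0.11698412895202637)
```

View pics/t4.png

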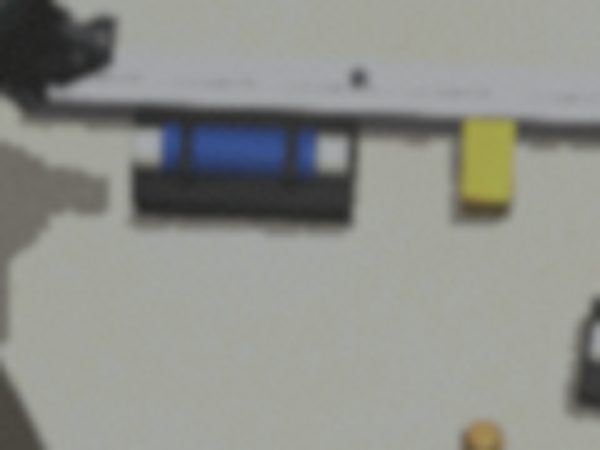

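The unit is flush and square: in the crop it spans (135–352, 115–220), with a gap to the stop at 460. Its centre is about y +143 in the dock frame, so it has 63 mm to slide.

Call:
step_arm(
  plan=[
    {"dx": -0.037, "dy": 0, "dz": 0, "ax": 0, "ay": 0, "az": 0, "gripper": 0},
    {"dx": 0, "dy": 0, "dz": 0.0563, "ax": 0, "ay": 0, "az": 0, "gripper": 0},
    {"dx": 0, "dy": 0, "dz": 0.0563, "ax": 0, "ay": 0, "az": 0, "gripper": 0},
    {"dx": 0, "dy": 0, "dz": 0.0563, "ax": 0, "ay": 0, "az": 0, "gripper": 0},
    {"dx": 0, "dy": 0, "dz": 0.0563, "ax": 0, "ay": 0, "az": 0, "gripper": 0},
    {"dx": 0, "dy": 0, "dz": 0.0563, "ax": 0, "ay": 0, "az": 0, "gripper": 0},
    {"dx": 0, "dy": 0, "dz": 0.0563, "ax": 0, "ay": 0, "az": 0, "gripper": 0},
    {"dx": 0, "dy": 0.03, "dz": 0, "ax": 0, "ay": 0, "az": 0, "gripper": 0},
    {"dx": 0, "dy": 0.03, "dz": 0, "ax": 0, "ay": 0, "az": 0, "gripper": 0},
    {"dx": 0, "dy": 0.03, "dz": 0, "ax": 0, "ay": 0, "az": 0, "gripper": 0},
    {"dx": 0, "dy": 0.03, "dz": 0, "ax": 0, "ay": 0, "az": 0, "gripper": 0},
    {"dx": 0, "dy": 0.03, "dz": 0, "ax": 0, "ay": 0, "az": 0, "gripper": 0},
  ],
)

```text
clock: 10.88
eef_pos: [618.2, 218.4, 32.5]
tool_rot: [-3.138, -0.001, -0.054]
force: [0.3, 5.3, 1.4]
width: -0.2
gripper_force: 2.4
```

```bash
cat >> h.py <<'E'
def blue():
    s=ctrl.read_state();print("tcp",dock(s['eef_pos']),s['eef_pos'][2].round(1),s['force'].round(1))
    P=cloud(grab('scene'))[195:275,290:385].reshape(-1,3);D=np.c_[(P[:,:2]-O)@EX,(P[:,:2]-O)@EY,P[:,2]]
    m=(D[:,2]>25)&(D[:,2]<65)&(D[:,0]<-6)&(D[:,0]>-75)&(D[:,1]>18)&(D[:,1]<225);q=D[m];print(m.sum(),np.percentile(q[:,:2],[1,99],axis=0).round(1).tolist(),cv2.minAreaRect(q[:,:2].astype(np.float32)))
E
python3 -c "
from h import *
blue()"
```

```text
tcp (np.float64(-32.2), np.float64(207.4)) 32.5 [0.3 5.3 1.4]
481 [[-55.5, 66.1], [-6.5, 218.0]] ((-32.081783294677734, 144.30862426757812), (160.40440368652344, 53.88801574707031), 88.48277282714844)
```

Call:
step_arm(
  plan=[
    {"dx": 0, "dy": 0.027, "dz": 0, "ax": 0, "ay": 0, "az": 0, "gripper": 0},
    {"dx": 0, "dy": 0.027, "dz": 0, "ax": 0, "ay": 0, "az": 0, "gripper": 0},
    {"dx": 0, "dy": 0.027, "dz": 0, "ax": 0, "ay": 0, "az": 0, "gripper": 0},
    {"dx": 0, "dy": 0.027, "dz": 0, "ax": 0, "ay": 0, "az": 0, "gripper": 0},
    {"dx": 0, "dy": 0.02, "dz": 0, "ax": 0, "ay": 0, "az": 0, "gripper": 0},
    {"dx": 0, "dy": 0.01, "dz": 0, "ax": 0, "ay": 0, "az": 0, "gripper": 0},
  ],
)

```text
clock: 11.68
eef_pos: [616.1, 177.1, 32.5]
tool_rot: [-3.139, -0.001, -0.054]
force: [-0.4, 5.5, 3.2]
width: 0.4
gripper_force: 2.9
```

```bash
python3 -c "
from h import *
blue()"
```

```text
tcp (np.float64(-32.2), np.float64(166.0)) 32.5 [-0.4  5.5  3.2]
483 [[-56.0, 25.6], [-6.4, 193.6]] ((-31.63762092590332, 111.0211181640625), (177.26075744628906, 51.182701110839844), 89.9783706665039)
```

Still sliding freely at 5.5 N, with about 8 mm left.

Call:
step_arm(
  plan=[
    {"dx": 0, "dy": 0.01, "dz": 0, "ax": 0, "ay": 0, "az": 0, "gripper": 0},
    {"dx": 0, "dy": 0.01, "dz": 0, "ax": 0, "ay": 0, "az": 0, "gripper": 0},
    {"dx": 0, "dy": 0.008, "dz": 0, "ax": 0, "ay": 0, "az": 0, "gripper": 0},
  ],
)

```text
clock: 12.1
eef_pos: [615.6, 169.5, 32.6]
tool_rot: [-3.138, -0.002, -0.054]
force: [0.2, 10.9, 2.4]
width: -0.2
gripper_force: 5.5
```

Call:
step_arm(
  plan=[
    {"dx": 0, "dy": 0.008, "dz": 0, "ax": 0, "ay": 0, "az": 0, "gripper": 0},
    {"dx": 0, "dy": 0, "dz": 0, "ax": 0, "ay": 0, "az": 0, "gripper": 0},
  ],
)

```text
clock: 12.35
eef_pos: [615.6, 169.5, 32.6]
tool_rot: [-3.135, -0.002, -0.052]
force: [0.8, 10.9, 1.7]
width: -0.2
gripper_force: 4.7
```

Call:
step_arm(
  plan=[
    {"dx": 0, "dy": 0.01, "dz": 0, "ax": 0, "ay": 0, "az": 0, "gripper": 0},
    {"dx": 0, "dy": 0, "dz": 0, "ax": 0, "ay": 0, "az": 0, "gripper": 0},
  ],
)

```text
clock: 12.6
eef_pos: [615.8, 169.4, 32.7]
tool_rot: [-3.132, -0.003, -0.051]
force: [1.3, 14.8, 0.5]
width: -0.1
gripper_force: 6.8
```

Call:
step_arm(
  plan=[
    {"dx": 0, "dy": -0.05, "dz": 0, "ax": 0, "ay": 0, "az": 0, "gripper": 0},
    {"dx": 0, "dy": -0.08, "dz": 0, "ax": 0, "ay": 0, "az": 0, "gripper": 0},
    {"dx": 0, "dy": -0.08, "dz": 0, "ax": 0, "ay": 0, "az": 0, "gripper": 0},
    {"dx": 0, "dy": 0, "dz": -0.15, "ax": 0, "ay": 0, "az": 0, "gripper": 0},
    {"dx": 0, "dy": 0, "dz": -0.15, "ax": 0, "ay": 0, "az": 0, "gripper": 0},
    {"dx": 0, "dy": -0.1, "dz": -0.1, "ax": 0, "ay": 0, "az": 0, "gripper": 0},
    {"dx": 0, "dy": -0.15, "dz": 0, "ax": 0, "ay": 0, "az": 0, "gripper": 0},
    {"dx": 0, "dy": 0, "dz": 0, "ax": 0, "ay": 0, "az": 0, "gripper": 0},
  ],
)

```text
clock: 13.6
eef_pos: [620.9, 305.5, 151.8]
tool_rot: [-3.138, 0.0, -0.048]
force: [0.3, -0.3, -0.1]
width: -0.2
gripper_force: 0.0
```

```bash
python3 -c "
from h import *
blue()
im=grab('top');save(im,'t5.png',(235,125,395,225),5)
c=(345,180,402,216);print('grey',box(im,c))"
```

```text
tcp (np.float64(-34.3), np.float64(294.4)) 151.8 [ 0.3 -0.3 -0.1]
473 [[-55.7, 19.7], [-6.7, 143.8]] ((-31.696176528930664, 81.54762268066406), (51.077232360839844, 126.67930603027344), 0.20958684384822845)
grey (np.int64(963), array([ 488.2, -106.6]), [array([ 491.1, -107.8]), array([130.4,  61.3])], 79.88, [[449.0, -167.0], [510.0, -177.0], [533.0, -49.0], [472.0, -38.0]])
```

View pics/t5.png

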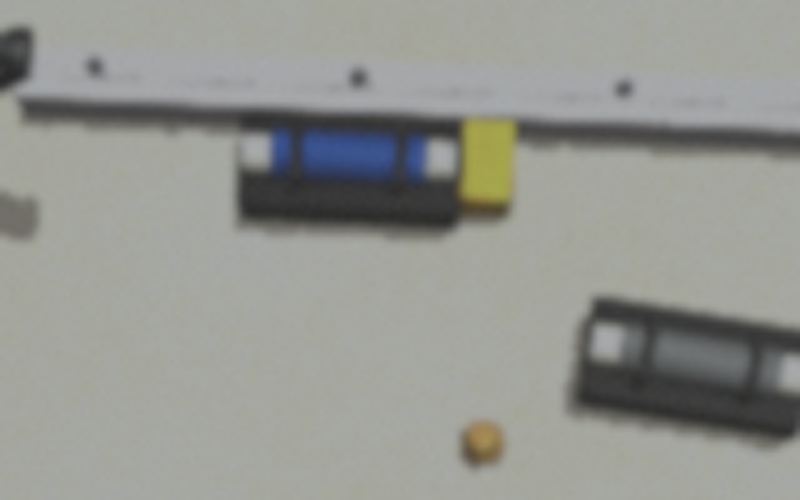

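The unit (240–460, 118–222) touches the stop at 461 and stays flush on the rail, with the same front edge reading as when it was pressed there. The grey unit and coupling have not moved and the robot is clear.

```bash
python3 -c "
from cell import ctrl
print(ctrl.finish_job())"
```

```text
the job is handed in; nothing more can be done
None
```

I pushed the blue-tube unit flush against the rail with its end touching the stop block, backed the arm clear and handed the job in at about 14 s; no verdict came back, and in the last picture the grey unit and coupling had not moved (the other items were not re-measured).

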